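Show the baker the next cutter and its place

ROBOT

A 7-joint arm with a two-finger parallel gripper is mounted at the origin on the work surface. World frame = base frame: x ahead of the robot, y to its left, z up, the work surface at z = 0. Lengths are in m, angles in rad, forces in N, time in s.
With the tool pointing down it reaches from about 0.4 to 0.9 m from the base axis. Payload 5.6 kg.
Tool frame: the origin (TCP) lies midway between the tips of the shut fingers; the grasp point (between the pads) lies 19 mm behind it; x points along the fingers, y is the direction in which the jaws open and shut, and the axes are right-handed (so a half turn about x gives the same grasp; the last joint's range is limited). The gripper opens to 92 mm and grips with 3 to 60 N. Pads are 20 mm wide; open, the fingers measure 128 mm over their backs; the gripper's body (75 mm by 189 mm) begins 69 mm behind the grasp point.
Start: joints at [1.062, 0.468, -0.012, 1.603, 0.006, 1.071, -0.056], TCP at [0.292, -0.581, 0.215] pointing down, gripper open.
Joint ranges: [-2.53, 2.53], [-0.31, 2.02], [-1.57, 1.55], [0.28, 2.44], [-1.29, 4.43], [0.15, 1.84], [-2.92, 2.92]. Speed limits (rad/s): [2.57, 2.57, 3.14, 3.14, 3.14, 3.14, 3.14].

INTERFACE

Orientations are given as [roll, pitch, yaw] about the fixed x, y, z axes, in that order (R = Rz(yaw) Ry(pitch) Rx(roll)).
In Python, from cell import telemetry, viewer, bot, search_frame, masks_of, mark_of gives the robot as it stands. The module is installed in compiled form; this text tells all that it offers.
- The arm moves only by the tool send_rows, never from a script. Its argument "rows" is a list of rows, each an object of numbers: "gripper": the finger opening in m, from 0 to 0.0919; "dx", "dy", "dz": the shift along the tool's x, y, z in m; "yaw": the turn about the tool's x in rad. A call has 1 to 12 rows; each row shifts and turns the pose as measured when the row begins, along the tool's axes as they then stand; what a row does not reach is not made up. A row lasts 1/8 s, in which the tool goes at most 62.5 mm and 10.7 degrees, less where a joint would pass 70% of its speed; a pose out of reach is approached as far as the arm can. A call with a gripper value outside its range is refused whole. The fingers move at their own pace and stop on an object; the grip force is fixed at half the most. Time passes only in rows, so rows that do not move let the fingers close. It gives the time, the measured TCP pose, the force and the opening at its end, in the units of the state.
- telemetry.state(): the state, without advancing time (a new reading comes with each control period).
- viewer.capture(name): name is "scene" or "top" or "wrist"; returns (picture, depth): 400x640x3 uint8, blue, green, red; 400x640 float32, m along the optical axis (not along the pixel's ray), 0 where there is no reading.
- viewer.calibration(name): a dict with "camera_matrix" (3x3 intrinsics, pixels), "k1" (the pictures are not rectified: a ray, as slopes to the right and down, at radius r is drawn at 1 + k1 r^2 times it, then the intrinsics apply), "pose" (4x4, takes a point from camera to world coordinates). Camera axes: x right, y down, z forward; pixel columns grow to the right and rows downward; lengths in m; the calibration is good to about 2 mm. A picture is of the moment at which its call begins: read the wrist's pose just before it. calibration takes no time and is no camera call; for the wrist camera it gives the pose at the moment of the call.
- bot.job_done(): hands the job in, once; it reports no verdict.
Trained networks look in the newest picture that a camera, given by its name, has taken for a name from the list of things; names that differ only in an ending like _2 or _b are one class to them, and where a whole thing is asked for, a point or a joint stands for the part that bears it (a point fixed in the world has none). Each returns a list of dicts, best first, with "confidence" (0 to 1); they miss things now and then, are a little off and sometimes report something else, mostly with a low value. They report only what shows in the picture. A call takes as long as a camera call. They do not tell look-alikes from the thing itself.
- search_frame(camera, thing): "position" ([row, column] in pixels, amid what is visible of it).
- masks_of(camera, thing): "mask" (400x640 bool, what is visible of it) and "position" ([row, column] in pixels, amid what is visible of it).
- mark_of(camera, thing): "position" ([row, column] in pixels: a listed point, or the origin of a listed thing).
The state is a dict: "time": time; "joints": joint angles; "joint_vel": joint speeds; "tau": joint torques, N m; "tcp_pos": TCP position; "tcp_rot": TCP orientation; "force": force on the tool from outside, world axes, zero at the start; "torque": the same for the moment, N m; "width": finger opening in m.
Only numpy, scipy, OpenCV 4.12 (cv2) and the standard library are available. Lean on these libraries where they do the work, as an engineer would, in place of code of your own. Each camera call takes 0.05 s, during which the arm holds its last target.

TASK

Press the red call button fully in and let it go so that the baker looks up, then show what comes next: point with your fingertips from a few centimetres straight above at the middle of the yellow star cutter for two seconds, then in the same way at the bare paper round on the baking tray, and finish there, still pointing at it. Touch none of the cutters, biscuits, tray, board, jar or rolling pin, and move well above the other cutters and biscuits so that you point at none of them.

Things in the scene. Friction and masses are not known exactly. Their poses are not given: they have to be found in the camera images.
- call (a joint): Travel of the red call button: 0 released, grows as it is pressed straight down, 0.006 m fully in; its spring needs 4 N at full travel and returns it when let go.
- call_top (a point): Centre of the top face of the round red call button (36 mm across, in a white housing fixed to the table), between tray and board.
- star_cutter: Yellow five-pointed star biscuit cutter, 65 mm across the points, closed plastic top, loose, 22 mm tall, about 30 g, lying flat on the white board. Origin: centre of its underside, z up.
- heart_cutter: Red heart-shaped biscuit cutter, 58 mm across, closed plastic top, loose, 22 mm tall, about 30 g, lying flat on the white board. Origin: centre of its underside, z up.
- round_cutter: Blue round biscuit cutter, 58 mm across, closed plastic top, loose, 22 mm tall, about 30 g, lying flat on the white board. Origin: centre of its underside, z up.
- moon_cutter: Green crescent-moon biscuit cutter, 62 mm long and about 40 mm wide, closed plastic top, loose, 22 mm tall, about 30 g, lying flat on the white board. Origin: centre of its underside, z up.
- gap: The bare white paper round, 76 mm across, on the baking tray: the only one of four without a biscuit. Origin: its centre, level with the tray's inner floor, z up.
- tray: Dark square baking tray, 220 x 220 mm, rim 18 mm high, floor 4 mm thick, fixed. Four white paper rounds lie in a square, 100 mm apart. Origin: centre of its underside, z up.
- board: White square board, 220 x 220 mm, 6 mm thick, fixed, carrying the four cutters in a square, about 100 mm apart. Origin: centre of its underside, z up.
- heart_biscuit: Dark brown baked heart biscuit, up to 60 mm across, 9 mm thick, loose on a paper round of the tray. Origin: centre of its underside.
- round_biscuit: Dark brown baked round biscuit, up to 60 mm across, 9 mm thick, loose on a paper round of the tray. Origin: centre of its underside.
- moon_biscuit: Dark brown baked crescent-moon biscuit, up to 60 mm across, 9 mm thick, loose on a paper round of the tray. Origin: centre of its underside.
- jar: Jar with an orange cap, 56 mm across, 85 mm tall, loose, standing beyond the button. Origin: centre of its underside.
- rolling_pin: Wooden rolling pin, 54 mm thick, 372 mm long with its handles, loose, lying crosswise at the far side. Origin: middle of its underside.
Not all that is in view belongs to the job. Of the things that look like the part that bears call, take the one that is nearest to the robot's base at the start.

How it is judged:
On the way, in this order (a step that is already met when the one before it is completed fails the run):
1. the call button is pressed fully in (value of joint call above 0.0045 m), for 0.05 s.
2. the button is let go and the fingers point at the star cutter from just above, dwelling for 1.5 s (horizontal distance between the grasp point and star_cutter below 0.025 m and z of the grasp point in the frame of star_cutter between 0.042 and 0.115 m and value of joint call below 0.0015 m), for 1.5 s.
3. the fingers point at the bare paper round from just above, dwelling for 1 s (horizontal distance between the grasp point and gap below 0.025 m and z of the grasp point in the frame of gap between 0.024 and 0.097 m), for 1 s.
At the end, for the whole second after the job is handed in: The grasp point is within 25 mm sideways of the middle of the bare paper round and 24 to 97 mm above it, so that the fingertips hover above it without contact; the button is released (under 1.5 mm) and every cutter, biscuit, the jar and the rolling pin is within 8 mm of where it began (all of step 3 and value of joint call below 0.0015 m and distance of each of star_cutter, heart_cutter, round_cutter, moon_cutter, heart_biscuit, round_biscuit, moon_biscuit, jar, rolling_pin from where it was at the start of the episode below 0.008 m); the robot touches nothing.
It fails at once if the robot touches a cutter, a biscuit, the tray, the board, the jar or the rolling pin (contact force between any of the fingers, the arm and star_cutter above 0.3 N or contact force between any of the fingers, the arm and heart_cutter above 0.3 N or contact force between any of the fingers, the arm and round_cutter above 0.3 N or contact force between any of the fingers, the arm and moon_cutter above 0.3 N or contact force between any of the fingers, the arm and heart_biscuit above 0.3 N or contact force between any of the fingers, the arm and round_biscuit above 0.3 N or contact force between any of the fingers, the arm and moon_biscuit above 0.3 N or contact force between any of the fingers, the arm and jar above 0.3 N or contact force between any of the fingers, the arm and rolling_pin above 0.3 N or contact force between any of the fingers, the arm and tray above 0.3 N or contact force between any of the fingers, the arm and board above 0.3 N).
It fails at once if another cutter or a biscuit is pointed at: the grasp point comes within 25 mm sideways and less than 80 mm above the underside of a wrong cutter, or 60 mm above that of a biscuit ((horizontal distance between the grasp point and heart_cutter below 0.025 m and z of the grasp point in the frame of heart_cutter below 0.08 m) or (horizontal distance between the grasp point and round_cutter below 0.025 m and z of the grasp point in the frame of round_cutter below 0.08 m) or (horizontal distance between the grasp point and moon_cutter below 0.025 m and z of the grasp point in the frame of moon_cutter below 0.08 m) or (horizontal distance between the grasp point and heart_biscuit below 0.025 m and z of the grasp point in the frame of heart_biscuit below 0.06 m) or (horizontal distance between the grasp point and round_biscuit below 0.025 m and z of the grasp point in the frame of round_biscuit below 0.06 m) or (horizontal distance between the grasp point and moon_biscuit below 0.025 m and z of the grasp point in the frame of moon_biscuit below 0.06 m)).
It fails at once if a loose thing is moved or lifted by more than 8 mm (distance of any of star_cutter, heart_cutter, round_cutter, moon_cutter, heart_biscuit, round_biscuit, moon_biscuit, jar, rolling_pin from where it was at the start of the episode above 0.008 m).
It also fails if it takes over 54 s, if anything falls off the work surface, if the arm or the gripper's body presses on something with over 40 N, if the wrist force passes 120 N, or if a joint passes its speed limit or range.

## Working session

There is one attempt and no reset: what is moved stays moved. The work goes in short steps, Python scripts to look and compute and a tool call to move; the robot and the scene stay as the last step left them, time stands still between calls to the robot, and variables do not carry over. Pictures are saved under pics/ and viewed, and the job is handed in when it is done.

Besides the shell and the picture viewer there is one more tool, called after "Call:" by a JSON object that holds its "name" and its "arguments". send_rows: Moves the arm, as the interface text tells. Its arguments: {"type":"object","properties":{"rows":{"type":"array"}},"required":["rows"]}

```bash
mkdir -p pics; cat > h.py <<'E'
import numpy as np, cv2
from cell import telemetry, viewer, bot, search_frame, masks_of, mark_of
def ray(cal,rc):
    K=np.array(cal["camera_matrix"]);k=cal["k1"]
    d=np.array([(rc[1]-K[0,2])/K[0,0],(rc[0]-K[1,2])/K[1,1]]);u=d.copy()
    for _ in range(30): u=d/(1+k*(u@u))
    return np.array([u[0],u[1],1.])
def w_depth(cal,rc,z):
    P=np.array(cal["pose"]);return P[:3,:3]@(ray(cal,rc)*z)+P[:3,3]
def w_plane(cal,rc,h):
    P=np.array(cal["pose"]);r=P[:3,:3]@ray(cal,rc);o=P[:3,3];return o+r*(h-o[2])/r[2]
E
python3 - <<'E'
from h import *
s=telemetry.state();print({k:np.round(s[k],3) for k in s})
for c in("top","scene"):
    im,d=viewer.capture(c);cv2.imwrite(f"pics/{c}0.png",im);np.save(c+"d.npy",d)
    cal=viewer.calibration(c)
    for t,h in[("call_top",None),("star_cutter",.006),("gap",.004),("heart_cutter",.006),("round_cutter",.006),("moon_cutter",.006),("heart_biscuit",.004),("round_biscuit",.004),("moon_biscuit",.004),("jar",0),("rolling_pin",0),("tray",0),("board",0)]:
        for m in mark_of(c,t)[:3]:
            p=m["position"];r,q=int(p[0]),int(p[1])
            print(c,t,round(m["confidence"],2),np.round(p,1),"depthpt",np.round(w_depth(cal,p,d[min(r,399),min(q,639)]),3),"plane",None if h is None else np.round(w_plane(cal,p,h),3))
E
```

```text
{'time': np.float64(0.0), 'joints': array([ 1.062,  0.468, -0.012,  1.604,  0.006,  1.071, -0.056]), 'joint_vel': array([ 0.   ,  0.002, -0.001, -0.001, -0.   ,  0.   ,  0.001]), 'tau': array([-1.0000e-03, -5.2057e+01, -1.3000e-02, -2.4375e+01, -5.7000e-02,
        1.7000e-02,  0.0000e+00]), 'tcp_pos': array([ 0.292, -0.58 ,  0.214]), 'tcp_rot': array([-1.51 ,  1.569,  2.097]), 'force': array([ 0.472,  0.337, -0.313]), 'torque': array([0.011, 0.013, 0.024]), 'width': np.float64(0.092)}
top call_top 0.65 [181.5 348.7] depthpt [ 0.661 -0.072  0.02 ] plane None
top call_top 0.64 [167.6 394.3] depthpt [ 0.697 -0.177  0.023] plane None
top call_top 0.62 [215.5 311.9] depthpt [0.579 0.01  0.021] plane None
top star_cutter 0.96 [274.5 407.4] depthpt [ 0.453 -0.205  0.025] plane [ 0.453 -0.209  0.006]
top gap 0.73 [265.8 232.9] depthpt [0.461 0.186 0.004] plane [0.461 0.186 0.004]
top gap 0.59 [272.9 405.7] depthpt [ 0.456 -0.201  0.024] plane [ 0.457 -0.205  0.004]
top heart_cutter 0.71 [276.9 450.8] depthpt [ 0.449 -0.302  0.023] plane [ 0.45  -0.308  0.006]
top round_cutter 0.89 [228.3 41
[... 2048 characters left out ...]
t 0.9 [274.4 457.1] depthpt [0.45  0.292 0.01 ] plane [0.447 0.292 0.004]
scene round_biscuit 0.61 [272.3 420.1] depthpt [0.511 0.245 0.004] plane [0.511 0.245 0.004]
scene moon_biscuit 0.56 [267.4 390. ] depthpt [0.561 0.204 0.012] plane [0.558 0.203 0.004]
scene jar 0.59 [234.8 284.9] depthpt [0.719 0.045 0.058] plane [0.708 0.019 0.   ]
scene rolling_pin 0.62 [241.8 232.5] depthpt [0.817 0.    0.053] plane [ 0.813 -0.026  0.   ]
scene tray 0.59 [238.1 232.2] depthpt [ 0.814 -0.006  0.055] plane [ 0.81  -0.034 -0.   ]
scene tray 0.57 [272.4 420.6] depthpt [0.51  0.246 0.004] plane [0.508 0.245 0.   ]
scene board 0.94 [112.9 298.3] depthpt [ 0.507 -0.264  0.007] plane [ 0.503 -0.269  0.   ]
```

View pics/top0.png

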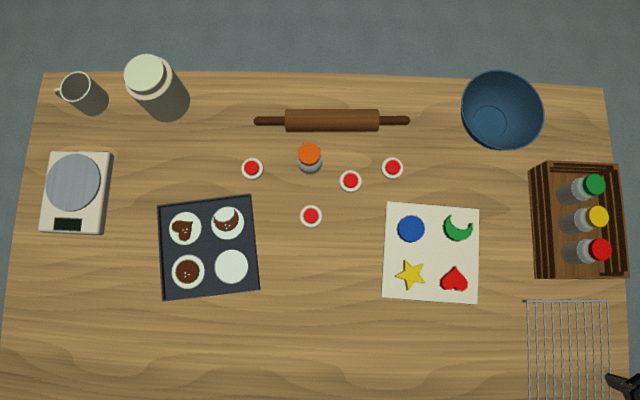

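View pics/scene0.png

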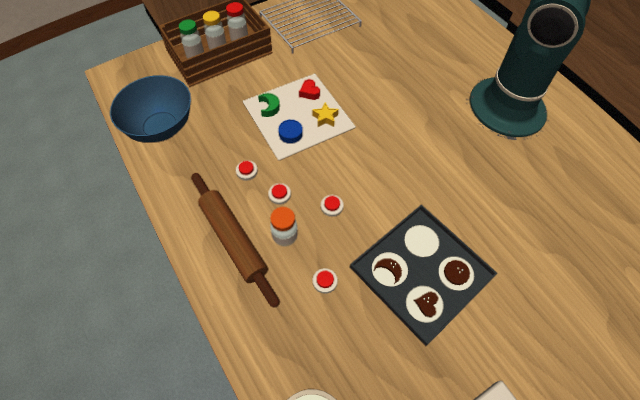

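The top view shows four look-alike buttons, at about (row,col) (215,311), (181,350), (168,393) and (168,252). The nearest to the base is (215,311), at about (0.58, 0.01). The star is at about (274,411) and the bare round at about (266,232). I'll refine these by colour in both views.

```bash
python3 - <<'E'
from h import *
for c,pts in(("top",dict(btn=(215,311),star=(274,411),gap=(266,232))),("scene",dict(btn=(203,332),star=(114,325),gap=(240,421)))):
    im=cv2.imread(f"pics/{c}0.png");d=np.load(c+"d.npy");cal=viewer.calibration(c)
    hsv=cv2.cvtColor(im,cv2.COLOR_BGR2HSV).astype(int);H,S,V=hsv[...,0],hsv[...,1],hsv[...,2]
    for n,(r,q) in pts.items():
        m={"btn":((H<8)|(H>172))&(S>170),"star":(abs(H-25)<6)&(S>150),"gap":(S<60)&(V>150)}[n].astype(np.uint8)
        k,l,st,ce=cv2.connectedComponentsWithStats(m)
        i=l[r,q];M=l==i;rr,cc=np.nonzero(M)
        W=np.array([w_depth(cal,(a,b),d[a,b]) for a,b in zip(rr,cc)])
        ztop=np.median(W[:,2]);
        if n!="gap":
            ztop=np.percentile(W[:,2],80);W=W[W[:,2]>ztop-.006]
        p=w_plane(cal,ce[i][::-1],ztop)
        if n=="star":
            (x,y),rad=cv2.minEnclosingCircle(W[:,:2].astype(np.float32));print("enc",x,y,rad)
        print(c,n,i,st[i],np.round(ce[i][::-1],1),"z",round(ztop,4),"mean",np.round(W.mean(0),4),"plane",np.round(p,4),"ext",np.round(np.ptp(W,axis=0),3))
E
```

```text
top btn 7 [304 209  14  14 161] [215.3 310.5] z 0.0234 mean [0.5784 0.0133 0.0275] plane [0.579  0.0135 0.0234] ext [0.154 0.048 0.908]
enc 0.4539351761341095 -0.21194402873516083 0.03326152637600899
top star 29 [396 260  29  30 377] [274.2 410.6] z 0.0277 mean [ 0.4541 -0.2121  0.0261] plane [ 0.4537 -0.2112  0.0277] ext [0.063 0.061 0.009]
top gap 34 [215 250  33  34 876] [266.1 230.9] z 0.005 mean [0.4602 0.1902 0.006 ] plane [0.4602 0.1903 0.005 ] ext [0.074 0.247 0.926]
scene btn 21 [325 196  15  15 169] [202.9 331.7] z 0.0229 mean [0.5856 0.0167 0.0265] plane [0.5844 0.0151 0.0229] ext [0.307 0.409 0.84 ]
enc 0.4569927155971527 -0.21318215131759644 0.03313004970550537
scene star 26 [313 103  25  23 281] [114.  325.1] z 0.0276 mean [ 0.4576 -0.2132  0.0263] plane [ 0.4596 -0.2093  0.0276] ext [0.062 0.061 0.01 ]
scene gap 194 [405 225  34  32 856] [240.7 421.3] z 0.005 mean [0.4648 0.1902 0.0089] plane [0.463  0.1894 0.005 ] ext [0.45  0.253 0.857]
```

```bash
cat >> h.py <<'E'
from scipy.spatial.transform import Rotation as Ro
def go(t):
    s=telemetry.state();R=Ro.from_euler("xyz",s["tcp_rot"]).as_matrix()
    print("t",round(s["time"],2),"tcp",np.round(s["tcp_pos"],4),"F",np.round(s["force"],2),"w",round(s["width"],4),"tool delta",np.round(R.T@(np.array(t)-s["tcp_pos"]),4));print(np.round(R,3), np.round(s["joints"],2))
E
python3 -c "
from h import *
go([.581,.014,.15])"
```

```text
t 1.4 tcp [ 0.2919 -0.5808  0.2146] F [0.49 0.14 0.36] w 0.0921 tool delta [ 0.0646 -0.4016 -0.5254]
[[-0.     0.449 -0.893]
 [-0.    -0.893 -0.449]
 [-1.     0.     0.   ]] [ 1.06  0.47 -0.01  1.6   0.01  1.07 -0.06]
```

Call:
{"name": "send_rows", "arguments": {"rows": [{"gripper": 0, "dy": -0.033, "dz": -0.043}, {"gripper": 0, "dy": -0.033, "dz": -0.043}, {"gripper": 0, "dy": -0.033, "dz": -0.043}, {"gripper": 0, "dy": -0.033, "dz": -0.043}, {"gripper": 0, "dy": -0.033, "dz": -0.043}, {"gripper": 0, "dy": -0.033, "dz": -0.043}, {"gripper": 0, "dy": -0.033, "dz": -0.043}, {"gripper": 0, "dy": -0.033, "dz": -0.043}, {"gripper": 0, "dy": -0.033, "dz": -0.043}, {"gripper": 0, "dy": -0.033, "dz": -0.043}, {"gripper": 0, "dy": -0.033, "dz": -0.043}, {"gripper": 0}]}}

```text
invalid input
```

```bash
python3 -c "
from h import *
go([.581,.014,.15])"
```

```text
t 1.4 tcp [ 0.2919 -0.5808  0.2146] F [0.49 0.14 0.36] w 0.0921 tool delta [ 0.0646 -0.4016 -0.5254]
[[-0.     0.449 -0.893]
 [-0.    -0.893 -0.449]
 [-1.     0.     0.   ]] [ 1.06  0.47 -0.01  1.6   0.01  1.07 -0.06]
```

Call:
{"name": "send_rows", "arguments": {"rows": [{"gripper": 0, "dx": 0, "dy": -0.033, "dz": -0.043, "yaw": 0}, {"gripper": 0, "dx": 0, "dy": -0.033, "dz": -0.043, "yaw": 0}, {"gripper": 0, "dx": 0, "dy": -0.033, "dz": -0.043, "yaw": 0}, {"gripper": 0, "dx": 0, "dy": -0.033, "dz": -0.043, "yaw": 0}, {"gripper": 0, "dx": 0, "dy": -0.033, "dz": -0.043, "yaw": 0}, {"gripper": 0, "dx": 0, "dy": -0.033, "dz": -0.043, "yaw": 0}, {"gripper": 0, "dx": 0, "dy": -0.033, "dz": -0.043, "yaw": 0}, {"gripper": 0, "dx": 0, "dy": -0.033, "dz": -0.043, "yaw": 0}]}}

```text
time: 2.4
tcp_pos: [0.4854, -0.1847, 0.2148]
tcp_rot: [1.641, 1.565, -1.046]
force: [0.2, -1.3, -0.3]
width: 0.0139
```

```bash
python3 -c "
from h import *
go([.581,.014,.15])"
```

```text
t 2.4 tcp [ 0.4854 -0.1847  0.2148] F [ 0.18 -1.25 -0.33] w 0.0139 tool delta [ 0.0641 -0.1367 -0.1732]
[[ 0.003  0.44  -0.898]
 [-0.005 -0.898 -0.44 ]
 [-1.     0.005 -0.   ]] [ 0.48  0.26 -0.21  1.91  0.07  0.97 -0.88]
```

Works with all keys given. Continue to above the button, then yaw.

Call:
{"name": "send_rows", "arguments": {"rows": [{"gripper": 0, "dx": 0, "dy": -0.034, "dz": -0.043, "yaw": 0}, {"gripper": 0, "dx": 0, "dy": -0.034, "dz": -0.043, "yaw": 0}, {"gripper": 0, "dx": 0, "dy": -0.034, "dz": -0.043, "yaw": 0}, {"gripper": 0, "dx": 0, "dy": -0.034, "dz": -0.043, "yaw": 0}, {"gripper": 0, "dx": 0, "dy": 0, "dz": 0, "yaw": 0.15}, {"gripper": 0, "dx": 0, "dy": 0, "dz": 0, "yaw": 0.15}, {"gripper": 0, "dx": 0, "dy": 0, "dz": 0, "yaw": 0.15}, {"gripper": 0, "dx": 0, "dy": 0, "dz": 0, "yaw": 0}]}}

```text
time: 3.4
tcp_pos: [0.5844, 0.0265, 0.2152]
tcp_rot: [2.71, 1.564, -0.429]
force: [0.0, 0.1, -0.4]
width: 0.0
```

```bash
python3 - <<'E'
from h import *
go([.581,.014,.15])
im,d=viewer.capture("wrist");cv2.imwrite("pics/w1.png",im)
cal=viewer.calibration("wrist")
for m in mark_of("wrist","call_top"):
    p=m["position"];print(m["confidence"],p,w_depth(cal,p,d[int(p[0]),int(p[1])]),w_plane(cal,p,.022))
hsv=cv2.cvtColor(im,cv2.COLOR_BGR2HSV).astype(int);M=(((hsv[...,0]<8)|(hsv[...,0]>172))&(hsv[...,1]>170)).astype(np.uint8)
k,l,st,ce=cv2.connectedComponentsWithStats(M)
for i in range(1,k):
    if st[i][4]>100: print(st[i],ce[i],w_plane(cal,ce[i][::-1],.022))
E
```

```text
t 3.4 tcp [0.5844 0.0265 0.2152] F [ 0.04  0.11 -0.35] w 0.0 tool delta [0.0652 0.0123 0.0038]
[[ 0.006  0.002 -1.   ]
 [-0.003 -1.    -0.002]
 [-1.     0.003 -0.006]] [ 0.07  0.37 -0.22  1.76  0.1   1.02 -1.76]
0.9 [100.4, 412.8] [ 0.66509563 -0.07703866  0.02228396] [ 0.66509424 -0.07711973  0.022     ]
0.89 [180.1, 326.1] [0.57735139 0.01459384 0.02260398] [0.57720248 0.01457368 0.022     ]
0.85 [73.8, 193.0] [0.69140482 0.15475145 0.02284897] [0.69146222 0.15505103 0.022     ]
0.62 [64.1, 507.0] [ 0.70304358 -0.17402703  0.0215822 ] [ 0.70300208 -0.1737967   0.022     ]
[489  49  34  34 887] [505.58737317  65.23449831] [ 0.70185503 -0.17245386  0.022     ]
[179  59  33  33 857] [194.79813302  75.17969662] [0.69008238 0.15328458 0.022     ]
[396  83  32  32 804] [411.63308458  98.41915423] [ 0.66712119 -0.07570053  0.022     ]
[314 161  29  29 663] [328.28054299 175.34238311] [0.58275667 0.01216374 0.022     ]
[557 262  44  35 935] [578.96791444 282.2342246 ] [ 0.44270897 -0.31415482  0.022     ]
```

View pics/w1.png

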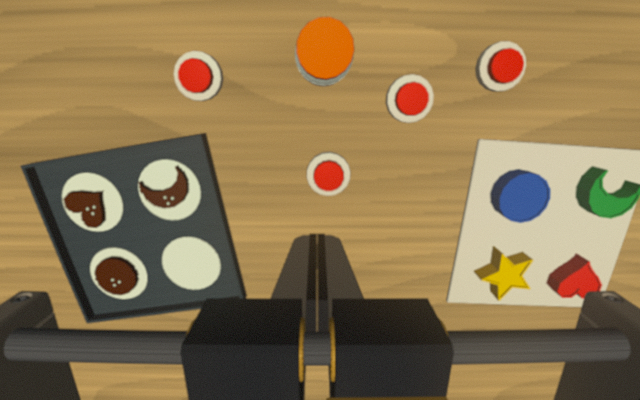

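The wrist view agrees: the nearest button is at (175,328), about (0.581, 0.013). The tray is on the left and the board on the right, both clear of it. Descending.

Call:
{"name": "send_rows", "arguments": {"rows": [{"gripper": 0, "dx": 0.04, "dy": 0.007, "dz": 0.003, "yaw": 0}, {"gripper": 0, "dx": 0.04, "dy": 0.006, "dz": 0, "yaw": 0}, {"gripper": 0, "dx": 0.04, "dy": 0, "dz": 0, "yaw": 0}, {"gripper": 0, "dx": 0.035, "dy": 0, "dz": 0, "yaw": 0}, {"gripper": 0, "dx": 0, "dy": 0, "dz": 0, "yaw": 0}, {"gripper": 0, "dx": 0, "dy": 0, "dz": 0, "yaw": 0}]}}

```text
time: 4.25
tcp_pos: [0.5854, 0.0119, 0.0592]
tcp_rot: [3.002, 1.558, -0.126]
force: [0.0, -0.2, 0.6]
width: 0.0004
```

```bash
python3 - <<'E'
from h import *
go([.581,.0135,.022])
im,d=viewer.capture("wrist");cv2.imwrite("pics/w2.png",im)
im,d=viewer.capture("scene");cv2.imwrite("pics/s2.png",cv2.resize(im[150:270,250:410],None,fx=4,fy=4))
E
```

```text
t 4.25 tcp [0.5854 0.0119 0.0592] F [ 0.04 -0.2   0.56] w 0.0004 tool delta [ 0.0371 -0.0017  0.0049]
[[ 0.013  0.013 -1.   ]
 [-0.002 -1.    -0.013]
 [-1.     0.002 -0.013]] [ 0.07  0.57 -0.19  1.87  0.16  0.71 -1.77]
```

View pics/w2.png

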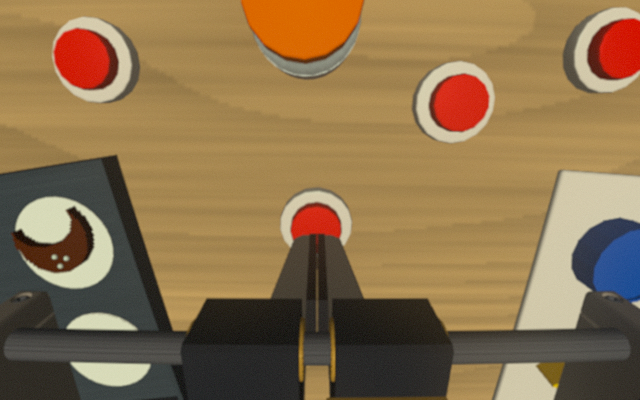

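View pics/s2.png

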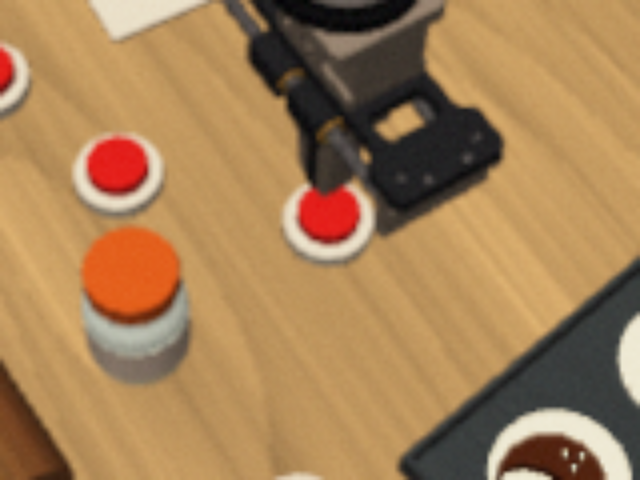

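The fingertips hover over the red button. Now descend to just above it, then press in small steps.

Call:
{"name": "send_rows", "arguments": {"rows": [{"gripper": 0, "dx": 0.016, "dy": 0, "dz": 0.004, "yaw": 0}, {"gripper": 0, "dx": 0.016, "dy": 0, "dz": 0.002, "yaw": 0}, {"gripper": 0, "dx": 0.005, "dy": 0, "dz": 0, "yaw": 0}, {"gripper": 0, "dx": 0.004, "dy": 0, "dz": 0, "yaw": 0}]}}

```text
time: 4.85
tcp_pos: [0.581, 0.0117, 0.0181]
tcp_rot: [3.023, 1.554, -0.105]
force: [0.1, -0.2, 3.5]
width: 0.0005
```

```bash
python3 -c "
from h import *
go([.581,.0135,.022])"
```

```text
t 4.85 tcp [0.581  0.0117 0.0181] F [ 0.08 -0.25  3.49] w 0.0005 tool delta [-0.0039 -0.0018 -0.    ]
[[ 0.017  0.013 -1.   ]
 [-0.002 -1.    -0.013]
 [-1.     0.002 -0.017]] [ 0.05  0.62 -0.17  1.9   0.18  0.62 -1.79]
```

Call:
{"name": "send_rows", "arguments": {"rows": [{"gripper": 0, "dx": 0.003, "dy": 0, "dz": 0, "yaw": 0}, {"gripper": 0, "dx": 0.002, "dy": 0, "dz": 0, "yaw": 0}]}}

```text
time: 5.1
tcp_pos: [0.5812, 0.0117, 0.016]
tcp_rot: [2.945, 1.555, -0.183]
force: [-8.3, -0.9, 26.2]
width: 0.0004
```

```bash
python3 -c "
from h import *
go([.581,.0135,.022])"
```

```text
t 5.1 tcp [0.5812 0.0117 0.016 ] F [-8.35 -0.85 26.19] w 0.0004 tool delta [-0.006  -0.0018  0.0001]
[[ 0.016  0.013 -1.   ]
 [-0.003 -1.    -0.013]
 [-1.     0.003 -0.016]] [ 0.05  0.63 -0.17  1.9   0.18  0.62 -1.79]
```

Bottomed out: the force jumped to 26 N after 6 mm of travel. Hold briefly, then lift and check release.

Call:
{"name": "send_rows", "arguments": {"rows": [{"gripper": 0, "dx": 0, "dy": 0, "dz": 0, "yaw": 0}, {"gripper": 0, "dx": -0.03, "dy": 0, "dz": 0, "yaw": 0}, {"gripper": 0, "dx": -0.04, "dy": 0, "dz": 0, "yaw": 0}, {"gripper": 0, "dx": -0.04, "dy": 0, "dz": 0, "yaw": 0}, {"gripper": 0, "dx": -0.04, "dy": 0, "dz": 0, "yaw": 0}, {"gripper": 0, "dx": 0, "dy": 0, "dz": 0, "yaw": 0}]}}

```text
time: 5.85
tcp_pos: [0.5796, 0.0126, 0.1717]
tcp_rot: [2.967, 1.553, -0.161]
force: [0.8, -0.5, 0.0]
width: 0.0001
```

```bash
python3 - <<'E'
from h import *
go([.455,-.212,.15])
im,d=viewer.capture("wrist");cv2.imwrite("pics/w3.png",im)
cal=viewer.calibration("wrist")
for t,h in(("star_cutter",.006),("gap",.004),("call_top",.022)):
  for m in mark_of("wrist",t)[:2]:
    p=m["position"];print(t,m["confidence"],p,w_depth(cal,p,d[int(p[0]),int(p[1])]),w_plane(cal,p,h))
E
```

```text
t 5.85 tcp [0.5796 0.0126 0.1717] F [ 0.8  -0.47  0.01] w 0.0001 tool delta [0.0202 0.2228 0.1281]
[[ 0.018  0.014 -1.   ]
 [-0.003 -1.    -0.014]
 [-1.     0.003 -0.018]] [ 0.09  0.4  -0.22  1.82  0.11  0.91 -1.74]
star_cutter 0.7 [291.7, 507.0] [ 0.46077559 -0.20114214  0.0270184 ] [ 0.44747107 -0.21551566  0.006     ]
gap 0.66 [275.9, 165.5] [0.46246393 0.18528135 0.0028786 ] [0.46311747 0.18471139 0.004     ]
call_top 0.88 [59.3, 518.7] [ 0.70020109 -0.17356707  0.02033759] [ 0.69998972 -0.17259693  0.022     ]
call_top 0.79 [94.6, 411.0] [ 0.66657353 -0.07635063  0.01905097] [ 0.66650822 -0.07552737  0.022     ]
```

View pics/w3.png

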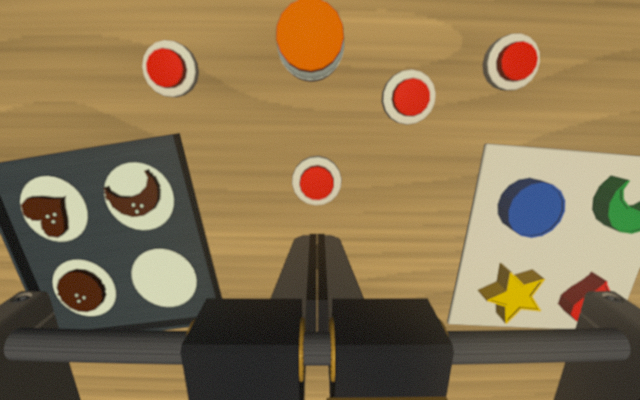

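The button at (183,317) is back up and nothing has moved. Next, over to the star.

Call:
{"name": "send_rows", "arguments": {"rows": [{"gripper": 0, "dx": 0, "dy": 0.038, "dz": 0.021, "yaw": 0}, {"gripper": 0, "dx": 0, "dy": 0.038, "dz": 0.021, "yaw": 0}, {"gripper": 0, "dx": 0, "dy": 0.037, "dz": 0.021, "yaw": 0}, {"gripper": 0, "dx": 0, "dy": 0.037, "dz": 0.021, "yaw": 0}, {"gripper": 0, "dx": 0, "dy": 0.037, "dz": 0.021, "yaw": 0}, {"gripper": 0, "dx": 0, "dy": 0.037, "dz": 0.021, "yaw": 0}, {"gripper": 0, "dx": 0, "dy": 0, "dz": 0, "yaw": 0}]}}

```text
time: 6.92
tcp_pos: [0.4446, -0.2182, 0.1561]
tcp_rot: [-0.271, 1.561, 2.887]
force: [0.2, 1.6, 0.6]
width: 0.0004
```

```bash
python3 -c "
from h import *
go([.455,-.212,.062])"
```

```text
t 6.92 tcp [ 0.4446 -0.2182  0.1561] F [0.23 1.65 0.62] w 0.0004 tool delta [ 0.094  -0.0058 -0.0114]
[[-0.009  0.016 -1.   ]
 [ 0.002 -1.    -0.016]
 [-1.    -0.003  0.009]] [ 0.5   0.3  -0.13  2.01  0.05  0.84 -1.22]
```

Call:
{"name": "send_rows", "arguments": {"rows": [{"gripper": 0, "dx": 0.01, "dy": -0.006, "dz": -0.011, "yaw": 0}, {"gripper": 0, "dx": 0.028, "dy": 0, "dz": 0, "yaw": 0}, {"gripper": 0, "dx": 0.028, "dy": 0, "dz": 0, "yaw": 0}, {"gripper": 0, "dx": 0.022, "dy": 0, "dz": 0, "yaw": 0}, {"gripper": 0, "dx": 0, "dy": 0, "dz": 0, "yaw": 0}, {"gripper": 0, "dx": 0, "dy": 0, "dz": 0, "yaw": 0}]}}

```text
time: 7.68
tcp_pos: [0.4604, -0.2003, 0.0604]
tcp_rot: [-0.689, 1.556, 2.482]
force: [-0.0, -0.3, 0.1]
width: 0.0006
```

```bash
python3 - <<'E'
from h import *
go([.455,-.212,.062])
im,d=viewer.capture("top");cv2.imwrite("pics/t4.png",cv2.resize(im[180:320,280:500],None,fx=3.5,fy=3.5))
im,d=viewer.capture("scene");cv2.imwrite("pics/s4.png",cv2.resize(im[50:250,220:420],None,fx=3,fy=3))
E
```

```text
t 7.67 tcp [ 0.4604 -0.2003  0.0604] F [-0.01 -0.34  0.06] w 0.0006 tool delta [-0.0017  0.0115  0.0057]
[[-0.012  0.03  -0.999]
 [ 0.009 -1.    -0.03 ]
 [-1.    -0.009  0.011]] [ 0.45  0.46 -0.13  2.05  0.09  0.64 -1.28]
```

View pics/s4.png

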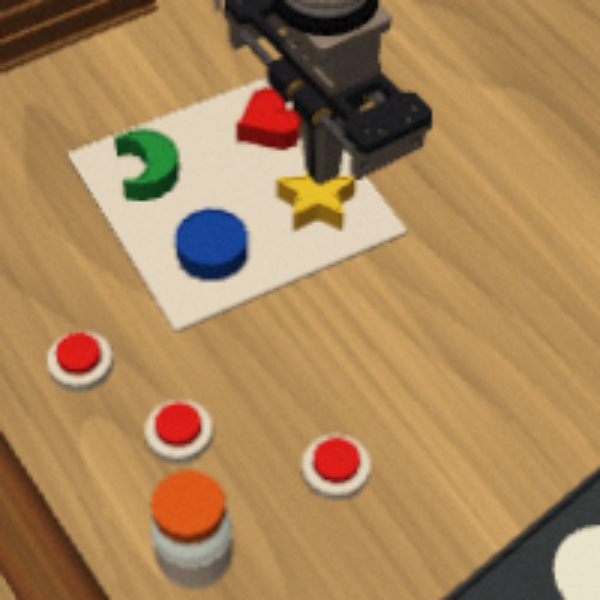

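View pics/t4.png

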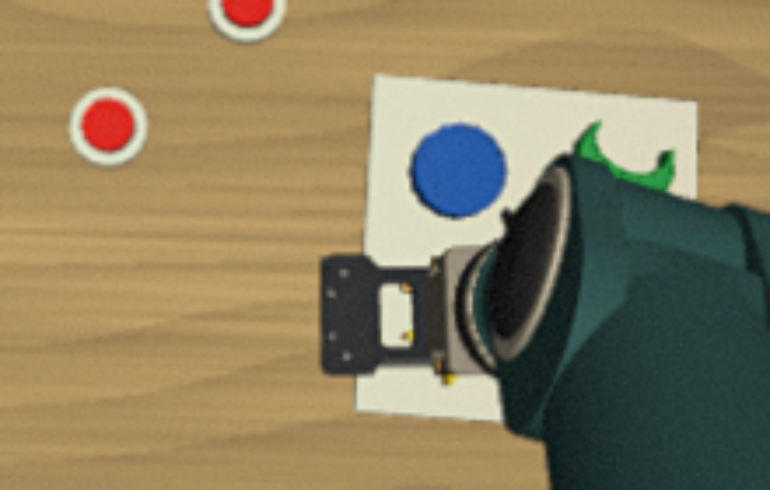

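The fingertips are over the star but 12 mm off in y. Correct that and dwell.

Call:
{"name": "send_rows", "arguments": {"rows": [{"gripper": 0, "dx": 0, "dy": 0.009, "dz": 0.004, "yaw": 0}, {"gripper": 0, "dx": 0, "dy": 0, "dz": 0, "yaw": 0}, {"gripper": 0, "dx": 0, "dy": 0, "dz": 0, "yaw": 0}, {"gripper": 0, "dx": 0, "dy": 0, "dz": 0, "yaw": 0}]}}

```text
time: 8.28
tcp_pos: [0.4573, -0.2118, 0.0628]
tcp_rot: [-0.765, 1.561, 2.404]
force: [0.4, 0.5, -0.1]
width: 0.0004
```

```bash
python3 -c "
from h import *
go([.455,-.212,.062])"
```

```text
t 8.28 tcp [ 0.4573 -0.2118  0.0628] F [ 0.43  0.54 -0.15] w 0.0004 tool delta [0.0008 0.0002 0.0023]
[[-0.007  0.028 -1.   ]
 [ 0.007 -1.    -0.028]
 [-1.    -0.007  0.007]] [ 0.48  0.46 -0.13  2.05  0.09  0.65 -1.25]
```

Within about 2 mm. Dwell.

Call:
{"name": "send_rows", "arguments": {"rows": [{"gripper": 0, "dx": 0, "dy": 0, "dz": 0, "yaw": 0}, {"gripper": 0, "dx": 0, "dy": 0, "dz": 0, "yaw": 0}, {"gripper": 0, "dx": 0, "dy": 0, "dz": 0, "yaw": 0}, {"gripper": 0, "dx": 0, "dy": 0, "dz": 0, "yaw": 0}, {"gripper": 0, "dx": 0, "dy": 0, "dz": 0, "yaw": 0}, {"gripper": 0, "dx": 0, "dy": 0, "dz": 0, "yaw": 0}, {"gripper": 0, "dx": 0, "dy": 0, "dz": 0, "yaw": 0}, {"gripper": 0, "dx": 0, "dy": 0, "dz": 0, "yaw": 0}, {"gripper": 0, "dx": 0, "dy": 0, "dz": 0, "yaw": 0}, {"gripper": 0, "dx": 0, "dy": 0, "dz": 0, "yaw": 0}, {"gripper": 0, "dx": 0, "dy": 0, "dz": 0, "yaw": 0}, {"gripper": 0, "dx": 0, "dy": 0, "dz": 0, "yaw": 0}]}}

```text
time: 9.78
tcp_pos: [0.4573, -0.2115, 0.0627]
tcp_rot: [-0.767, 1.561, 2.403]
force: [1.3, -0.2, -0.4]
width: 0.0006
```

Call:
{"name": "send_rows", "arguments": {"rows": [{"gripper": 0, "dx": 0, "dy": 0, "dz": 0, "yaw": 0}, {"gripper": 0, "dx": 0, "dy": 0, "dz": 0, "yaw": 0}, {"gripper": 0, "dx": 0, "dy": 0, "dz": 0, "yaw": 0}, {"gripper": 0, "dx": 0, "dy": 0, "dz": 0, "yaw": 0}, {"gripper": 0, "dx": 0, "dy": 0, "dz": 0, "yaw": 0}, {"gripper": 0, "dx": 0, "dy": 0, "dz": 0, "yaw": 0}]}}

```text
time: 10.52
tcp_pos: [0.4574, -0.2115, 0.0628]
tcp_rot: [-0.772, 1.561, 2.398]
force: [0.1, -0.7, -0.2]
width: 0.0005
```

Call:
{"name": "send_rows", "arguments": {"rows": [{"gripper": 0, "dx": -0.035, "dy": 0, "dz": 0, "yaw": 0}, {"gripper": 0, "dx": -0.035, "dy": 0, "dz": 0, "yaw": 0}, {"gripper": 0, "dx": -0.035, "dy": 0, "dz": 0, "yaw": 0}, {"gripper": 0, "dx": -0.01, "dy": 0, "dz": 0, "yaw": 0}, {"gripper": 0, "dx": 0, "dy": 0, "dz": 0, "yaw": 0}]}}

```text
time: 11.15
tcp_pos: [0.4573, -0.2119, 0.1796]
tcp_rot: [-0.694, 1.558, 2.476]
force: [0.4, 0.2, -0.5]
width: 0.0004
```

```bash
python3 -c "
from h import *
go([.461,.190,.16])"
```

```text
t 11.15 tcp [ 0.4573 -0.2119  0.1796] F [ 0.41  0.21 -0.48] w 0.0004 tool delta [ 0.0228 -0.4015 -0.0153]
[[-0.01   0.028 -1.   ]
 [ 0.008 -1.    -0.028]
 [-1.    -0.008  0.01 ]] [ 0.5   0.28 -0.15  1.97  0.05  0.9  -1.22]
```

Call:
{"name": "send_rows", "arguments": {"rows": [{"gripper": 0, "dx": 0, "dy": -0.038, "dz": -0.001, "yaw": 0}, {"gripper": 0, "dx": 0, "dy": -0.038, "dz": -0.001, "yaw": 0}, {"gripper": 0, "dx": 0, "dy": -0.038, "dz": -0.001, "yaw": 0}, {"gripper": 0, "dx": 0, "dy": -0.038, "dz": -0.001, "yaw": 0}, {"gripper": 0, "dx": 0, "dy": -0.038, "dz": -0.001, "yaw": 0}, {"gripper": 0, "dx": 0, "dy": -0.038, "dz": -0.001, "yaw": 0}, {"gripper": 0, "dx": 0, "dy": -0.038, "dz": -0.001, "yaw": 0}, {"gripper": 0, "dx": 0, "dy": -0.038, "dz": -0.001, "yaw": 0}, {"gripper": 0, "dx": 0, "dy": -0.038, "dz": -0.001, "yaw": 0}, {"gripper": 0, "dx": 0, "dy": -0.03, "dz": -0.001, "yaw": 0}, {"gripper": 0, "dx": 0, "dy": 0, "dz": 0, "yaw": 0}]}}

```text
time: 12.52
tcp_pos: [0.4472, 0.1706, 0.166]
tcp_rot: [-0.263, 1.531, 2.905]
force: [-0.5, -0.6, 0.5]
width: 0.0003
```

```bash
python3 -c "
from h import *
go([.461,.190,.16])"
```

```text
t 12.53 tcp [0.4472 0.1706 0.166 ] F [-0.46 -0.63  0.46] w 0.0003 tool delta [ 0.0057 -0.019  -0.0145]
[[-0.038  0.026 -0.999]
 [ 0.009 -1.    -0.026]
 [-0.999 -0.01   0.038]] [-0.09  0.29 -0.38  2.01  0.11  0.89 -2.07]
```

Call:
{"name": "send_rows", "arguments": {"rows": [{"gripper": 0, "dx": 0, "dy": -0.019, "dz": -0.014, "yaw": 0}, {"gripper": 0, "dx": 0, "dy": 0, "dz": 0, "yaw": 0}, {"gripper": 0, "dx": 0.03, "dy": 0, "dz": 0, "yaw": 0}, {"gripper": 0, "dx": 0.03, "dy": 0, "dz": 0, "yaw": 0}, {"gripper": 0, "dx": 0.03, "dy": 0, "dz": 0, "yaw": 0}, {"gripper": 0, "dx": 0, "dy": 0, "dz": 0, "yaw": 0}]}}

```text
time: 13.28
tcp_pos: [0.4535, 0.1798, 0.0687]
tcp_rot: [-0.042, 1.523, 3.118]
force: [0.3, 0.6, -0.3]
width: 0.0004
```

```bash
python3 - <<'E'
from h import *
go([.461,.190,.055])
im,d=viewer.capture("scene");cv2.imwrite("pics/s5.png",im)
E
```

```text
t 13.28 tcp [0.4535 0.1798 0.0687] F [ 0.28  0.63 -0.26] w 0.0004 tool delta [ 0.0133 -0.0101 -0.0084]
[[-0.048  0.018 -0.999]
 [ 0.001 -1.    -0.018]
 [-0.999 -0.002  0.048]] [-0.15  0.47 -0.34  2.05  0.2   0.7  -2.17]
```

View pics/s5.png

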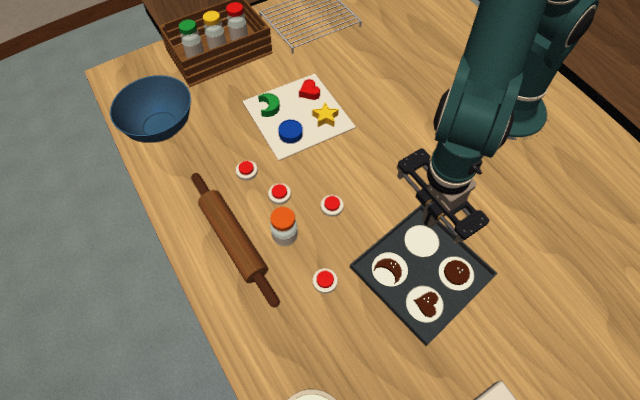

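The fingers are just short of the middle of the bare round at (240,421); the cutters and biscuits haven't moved. Final correction and dwell.

Call:
{"name": "send_rows", "arguments": {"rows": [{"gripper": 0, "dx": 0.006, "dy": -0.008, "dz": -0.007, "yaw": 0}, {"gripper": 0, "dx": 0.006, "dy": 0, "dz": 0, "yaw": 0}, {"gripper": 0, "dx": 0, "dy": 0, "dz": 0, "yaw": 0}, {"gripper": 0, "dx": 0, "dy": 0, "dz": 0, "yaw": 0}, {"gripper": 0, "dx": 0, "dy": 0, "dz": 0, "yaw": 0}, {"gripper": 0, "dx": 0, "dy": 0, "dz": 0, "yaw": 0}]}}

```text
time: 14.08
tcp_pos: [0.4638, 0.1891, 0.0601]
tcp_rot: [-0.107, 1.531, 3.051]
force: [0.3, -0.2, 0.6]
width: 0.0006
```

```bash
python3 - <<'E'
from h import *
go([.461,.190,.055])
E
```

```text
t 14.07 tcp [0.4638 0.1891 0.0601] F [ 0.32 -0.21  0.62] w 0.0006 tool delta [ 0.0053 -0.001   0.0025]
[[-0.04   0.017 -0.999]
 [ 0.004 -1.    -0.017]
 [-0.999 -0.004  0.04 ]] [-0.17  0.49 -0.33  2.03  0.21  0.69 -2.19]
```

Within about 3 mm sideways, with the grasp point about 75 mm above the round. Dwell 2.25 s.

Call:
{"name": "send_rows", "arguments": {"rows": [{"gripper": 0, "dx": 0.005, "dy": 0, "dz": 0, "yaw": 0}, {"gripper": 0, "dx": 0, "dy": 0, "dz": 0, "yaw": 0}, {"gripper": 0, "dx": 0, "dy": 0, "dz": 0, "yaw": 0}, {"gripper": 0, "dx": 0, "dy": 0, "dz": 0, "yaw": 0}, {"gripper": 0, "dx": 0, "dy": 0, "dz": 0, "yaw": 0}, {"gripper": 0, "dx": 0, "dy": 0, "dz": 0, "yaw": 0}, {"gripper": 0, "dx": 0, "dy": 0, "dz": 0, "yaw": 0}, {"gripper": 0, "dx": 0, "dy": 0, "dz": 0, "yaw": 0}, {"gripper": 0, "dx": 0, "dy": 0, "dz": 0, "yaw": 0}, {"gripper": 0, "dx": 0, "dy": 0, "dz": 0, "yaw": 0}, {"gripper": 0, "dx": 0, "dy": 0, "dz": 0, "yaw": 0}, {"gripper": 0, "dx": 0, "dy": 0, "dz": 0, "yaw": 0}]}}

```text
time: 15.58
tcp_pos: [0.4636, 0.189, 0.0549]
tcp_rot: [-0.107, 1.531, 3.051]
force: [0.5, -0.5, 0.2]
width: 0.0004
```

Call:
{"name": "send_rows", "arguments": {"rows": [{"gripper": 0, "dx": 0, "dy": 0, "dz": 0, "yaw": 0}, {"gripper": 0, "dx": 0, "dy": 0, "dz": 0, "yaw": 0}, {"gripper": 0, "dx": 0, "dy": 0, "dz": 0, "yaw": 0}, {"gripper": 0, "dx": 0, "dy": 0, "dz": 0, "yaw": 0}, {"gripper": 0, "dx": 0, "dy": 0, "dz": 0, "yaw": 0}, {"gripper": 0, "dx": 0, "dy": 0, "dz": 0, "yaw": 0}]}}

```text
time: 16.32
tcp_pos: [0.4635, 0.189, 0.0549]
tcp_rot: [-0.107, 1.531, 3.051]
force: [-0.6, -0.3, -0.5]
width: 0.0004
```

```bash
python3 - <<'E'
from h import *
go([.461,.190,.055])
im,d=viewer.capture("wrist");cv2.imwrite("pics/w6.png",im)
E
```

```text
t 16.32 tcp [0.4635 0.189  0.0549] F [-0.63 -0.33 -0.5 ] w 0.0004 tool delta [-0.     -0.001   0.0025]
[[-0.04   0.017 -0.999]
 [ 0.004 -1.    -0.017]
 [-0.999 -0.004  0.04 ]] [-0.17  0.5  -0.33  2.03  0.22  0.68 -2.19]
```

View pics/w6.png

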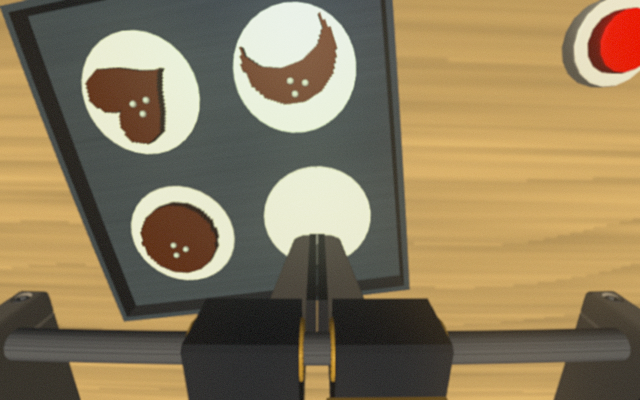

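The fingertips hover over the bare round at (215,317), the biscuits are untouched, and the button at the upper right is up.

```bash
python3 -c "
from cell import bot
print(bot.job_done())"
```

```text
the job is handed in; nothing more can be done
None
```

I pressed the call button, pointed at the star cutter and then at the bare paper round, and handed the job in at about 16 s while still pointing at the round. No verdict was reported.

- **Button:** I took the nearest of the four look-alikes, at about (0.581, 0.013). The fingertips went down about 6 mm and the force jumped to 26 N, so it reached its stop. After I let go, the pictures showed it back up.
- **Star cutter:** I pointed for more than 2 s, with the estimated grasp point about 2–3 mm sideways of the middle and about 76 mm above the cutter's underside. I first arrived about 12 mm off and corrected that before the dwell.
- **Bare round:** I pointed for more than 2 s, about 3–4 mm sideways of the middle and about 70 mm above it. The tool was tilted about 2°.
- **Last checks:** After the press, force readings stayed at noise level, the largest being 1.7 N in mid-air. The pictures showed no cutter, biscuit, jar or rolling pin moved. I compared them by eye and did not measure the shifts.
- **Disagreements:** The cameras differed by 3–6 mm on the star and button positions, well inside the 25 mm allowed for pointing. My first move call was refused because rows need all five keys; nothing moved.

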